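# Knock down the sprung stop pin and move the box section on

### The job

The short box section in the welding fixture has to move on to its next stop. Take the mallet from the rubber pad and, with its face, knock the first sprung stop pin (the one nearest the box section) down until it is fully home, leaving the second pin standing; then push the box section along its runners over the lowered pin until it rests against the second pin. Put the mallet back on its rubber pad and leave the other things on the bench where they are.

Things in the scene. Friction and masses are not known exactly. Their poses are not given: they have to be found in the camera images.
- fixture: Steel welding fixture, fixed to the bench: base plate 124 (x) x 330 (y) x 12 mm, origin at the centre of its underside on the bench, z up. The track runs along its y axis, ends open; the box section travels towards -y. The two stop pins stand on the track's centre line (x = 0): the first at y = -50 mm, the second at y = -125 mm.
- fixture_track (a point): Middle of the track, 20 mm above the bench: the height of the tops of two runners along y, between x = 27 and 37 mm on each side (54 mm clear between them, with the pins in the gap). Outside them stand two guide rails, tops 32 mm above the bench, inner faces at x = +-38 mm. Axes as the fixture's.
- pin_first (a joint): How far the first stop pin (nearest the box section) has been driven down, m: 0 standing, 0.018 fully home (a hard stop); at first up to 0.003. Sprung and tight in its sleeve: it needs about 11 N to start and 14 N near the end (the mallet's own weight is not enough), and stays where it is left.
- pin_first_top (a point): Centre of the flat top of the first pin: round steel head 20 mm in diameter, 4 mm thick, on a 14 mm shank. Standing, its top is 34 mm above the bench (14 mm above the runners); fully home it is 16 mm above the bench, 4 mm below the runner tops.
- pin_second (a joint): The same for the second stop pin, like the first, 75 mm further along the track. It is to stay standing (near 0).
- pin_second_top (a point): Centre of the top of the second pin, the same shape and height as the first.
- section: Closed box section, aluminium with steel end plates, 70 (x) x 110 (y, along the track) x 40 mm high, about 0.6 kg, origin at the centre of its underside. It lies loose on the runners with 3 mm play each side. Its front (-y) end is at first 45 to 75 mm from the first pin's centre; against the second pin's head its origin is at fixture y = -60 mm. It takes 1 to 9 N to push.
- mallet: Mallet, about 0.5 kg, standing on one striking face on the pad. Origin at the centre of that lower face, z up through the head, x along the handle. Head 86 mm tall. The wooden handle, 24 mm in diameter, sticks out level along +x, its axis 43 mm above the lower face, its end 142 mm from the origin.
- mallet_head (a point): Centre of the mallet's head, 43 mm above its lower face. The middle of the head is a dark steel block 34 x 34 mm, 50 mm tall, whose flat y sides can be gripped from above (34 mm wide, above or beside the handle); below and above it are round white nylon striking faces, 34 mm in diameter, 18 mm deep.
- pad: Black rubber pad, fixed to the bench, 210 (x) x 150 (y) x 8 mm, origin at the centre of its underside; the mallet's place. At first the head stands some 50 mm towards -x from its centre.
Not all that is in view belongs to the job. What is shaped like the mallet but pink or red is not meant.

How it is judged:
By the outcome, as a careful person would: the job done as asked, in the order asked, and still so for the second after the job is handed in, with the robot touching nothing.
It also fails if it takes over 58 s, if anything falls off the work surface, if the arm or the gripper's body presses on something with over 40 N, if the wrist force passes 120 N, or if a joint passes its speed limit or range.

### The arm

A 6-joint arm with a two-finger parallel gripper is mounted at the origin on the work surface. World frame = base frame: x ahead of the robot, y to its left, z up, the work surface at z = 0. Lengths are in m, angles in degrees, forces in N, time in s.
With the tool pointing down it reaches from about 0.3 to 0.75 m from the base axis. Payload 8.5 kg.
Tool frame: the origin (TCP) lies at the very end of the fingers, on their centre line; the grasp point (between the pads) lies 19 mm behind it (hold_point_z is the distance from the TCP to the grasp point, in m); z points along the fingers, y is the direction in which the jaws open and shut (so a half turn about z gives the same grasp; the last joint's range is limited). The gripper opens to 85 mm and grips with 20 to 120 N. Pads are 22 mm wide; open, the fingers measure 114 mm over their backs; the gripper's body (76 mm by 85 mm) begins 54 mm behind the grasp point. The pads swing forward as they close: fully open they stand 13 mm farther back than shut.
Start: joints at [63.638, 21.807, 74.336, -0, 83.858, -12.336], TCP at [0.133, 0.534, 0.231] pointing down, gripper open.
Joint ranges: [-178.18, 178.18], [-50.72, 133.34], [12.68, 142.11], [-81.47, 261.47], [9.98, 163.14], [-165.26, 165.26]. Speed limits (degrees/s): [136.94, 136.94, 180, 180, 180, 180].

### API

Orientations are given as a 3x3 rotation matrix whose columns are the frame's x, y, z axes.
In Python, from rig import observe, get_image, close_job, hold_point_z gives the robot as it stands. The module is installed in compiled form; this text tells all that it offers.
- The arm moves only by the tool jog_arm, never from a script. Its arguments are lists of equal length, an entry for each row: "travel": the shift along the world's x, y, z in m, a list of three; "dr": the turn, a rotation vector about the world's x, y, z in rad, a list of three. In form: {"travel": [[x, y, z], ...], "dr": [[rx, ry, rz], ...]}. A call has 1 to 20 rows; each row shifts and turns the commanded pose from where the row before left it; what a row does not reach is not made up. A row lasts 1/12 s, in which the tool goes at most 41.7 mm and 7.16 degrees, less where a joint would pass 70% of its speed; a pose out of reach is approached as far as the arm can. A call with a gripper value outside its range is refused whole. "jaw" is the finger opening in m, from 0 to 0.0854, set as the call begins (left out, the last holds). The fingers move at their own pace and stop on an object; "newtons" is the grip in N (left out, the last holds). Time passes only in rows, so rows that do not move let the fingers close. It gives the time, the measured TCP pose, the force and the opening at its end, in the units of the state.
- observe(): the state, without advancing time (a new reading comes with each control period).
- get_image(name): name is "scene" or "top" or "wrist"; returns a dict with "color" (420x560x3 uint8, red, green, blue), "fovy" (degrees; the focal length in pixels is half the picture's height over the tangent of half this angle, whatever the lens; pixels are square), "cx", "cy" (the principal point, pixels), "R" (3x3) and "t" (3): a world point X has camera coordinates R X + t. Camera axes: x right, y down, z forward; pixel columns grow to the right and rows downward; lengths in m; the calibration is good to about 2 mm. A picture is of the moment at which its call begins. There is no depth.
- close_job(): hands the job in, once; it reports no verdict.
The state is a dict: "time_s": time; "q": joint angles; "qvel": joint speeds; "joint_efforts": joint torques, N m; "position": TCP position; "tool_rot": TCP orientation; "ft_force": force on the tool from outside, world axes, zero at the start; "wrist_torque": the same for the moment, N m; "grip_width": finger opening in m.
Only numpy, scipy, OpenCV 4.12 (cv2) and the standard library are available. Lean on these libraries where they do the work, as an engineer would, in place of code of your own. Each camera call takes 0.05 s, during which the arm holds its last target.

## Working session

There is one attempt and no reset: what is moved stays moved. The work goes in short steps, Python scripts to look and compute and a tool call to move; the robot and the scene stay as the last step left them, time stands still between calls to the robot, and variables do not carry over. Pictures are saved under pics/ and viewed, and the job is handed in when it is done.

Besides the shell and the picture viewer there is one more tool, called after "Emit:" by a JSON object that holds its "api" and its "payload". jog_arm: Moves the arm, as the interface text tells. Its arguments: {"type":"object","properties":{"travel":{"type":"array"},"dr":{"type":"array"},"jaw":{"type":"number"},"newtons":{"type":"number"}},"required":["travel","dr"]}

```bash
mkdir -p pics; cat > h.py <<'E'
import numpy as np, cv2
from rig import observe, get_image
def snap(n,f):
    im=get_image(n); cv2.imwrite('pics/'+f,im['color'][:,:,::-1]); return im
def K(im):
    f=im['color'].shape[0]/2/np.tan(np.radians(im['fovy'])/2); return f
def ray(im,u,v,z):
    f=K(im);R=np.array(im['R']);t=np.array(im['t'])
    c=-R.T@t; d=R.T@np.array([(u-im['cx'])/f,(v-im['cy'])/f,1]); return c+d*(z-c[2])/d[2]
def proj(im,X):
    p=np.array(im['R'])@np.array(X)+np.array(im['t']); f=K(im); return p[:2]/p[2]*f+[im['cx'],im['cy']]
E
python3 - <<'E'
from h import *
import pickle
s={}
for n in ['scene','top','wrist']:
    s[n]=snap(n,n+'0.png'); im=s[n]; print(n,im['fovy'],-np.array(im['R']).T@np.array(im['t']))
pickle.dump(s,open('s0.pkl','wb'))
o=observe();print(o)
E
```

```text
scene 57.95611064424396 [ 1.09668328 -0.78764449  0.75855585]
top 44.790966772041344 [ 0.29101738 -0.22659929  1.58099116]
wrist 69.64260906841419 [0.064821   0.54951012 0.37396199]
{'time_s': 0.15, 'q': array([ 6.36371248e+01,  2.18329434e+01,  7.43704599e+01,  1.29805473e-03,
        8.38585162e+01, -1.23350117e+01]), 'qvel': array([ 0.00376866,  0.00281693, -0.13169435, -0.01628377, -0.00329937,
       -0.08358203]), 'joint_efforts': array([ 2.36800748e-03, -4.48625171e+01, -2.31342369e+01, -2.16483481e-04,
        3.87984066e-03,  4.34269964e-06]), 'position': array([0.1332104 , 0.53340786, 0.23087134]), 'tool_rot': array([[-9.70177309e-01,  2.42395833e-01, -5.00072219e-04],
       [ 2.42396217e-01,  9.70176868e-01, -9.58303631e-04],
       [ 2.52869693e-04, -1.05094005e-03, -9.99999416e-01]]), 'ft_force': array([-0.3256433 ,  1.53797034,  0.21748005]), 'wrist_torque': array([0.0056803 , 0.02781092, 0.02423231]), 'grip_width': 0.08518910013115623}
```

View pics/scene0.png

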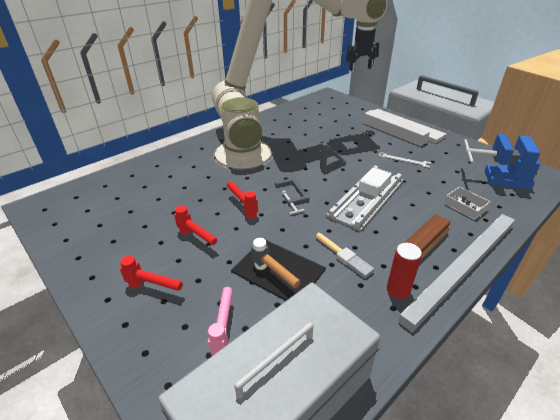

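View pics/top0.png

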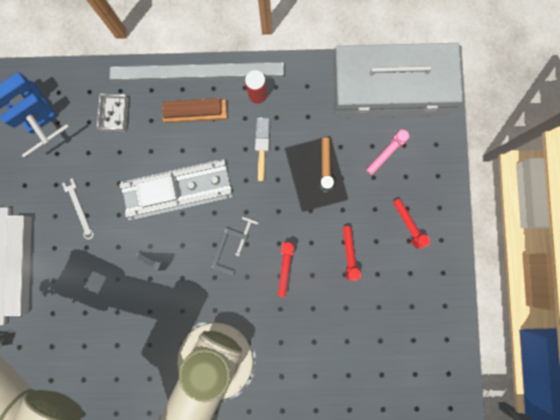

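View pics/wrist0.png

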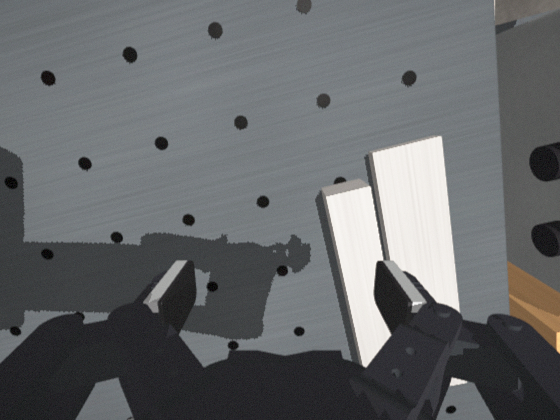

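The mallet on the black pad has its white face at top-image (327,183) and its brown handle running to (326,140). The red ones are at (286,270), (352,255) and (412,222), and the pink one is at (388,150); these are excluded by colour. The fixture is at about (176,190), with the box section at (156,191) and the pins at (191,185) and (214,180). Next I enlarge both areas.

```bash
python3 - <<'E'
import cv2,numpy as np
t=cv2.imread('pics/top0.png'); s=cv2.imread('pics/scene0.png')
a=cv2.resize(t[150:230,110:240],(780,480),interpolation=cv2.INTER_CUBIC)
cv2.imwrite('pics/c1.png',a)
b=cv2.resize(t[125:220,275:355],None,fx=6,fy=6,interpolation=cv2.INTER_CUBIC); cv2.imwrite('pics/c2.png',b)
c=cv2.resize(s[150:310,220:420],(800,640)[:2],interpolation=cv2.INTER_CUBIC)[:600]; cv2.imwrite('pics/c3.png',c)
E
```

```text
(no output)
```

View pics/c1.png

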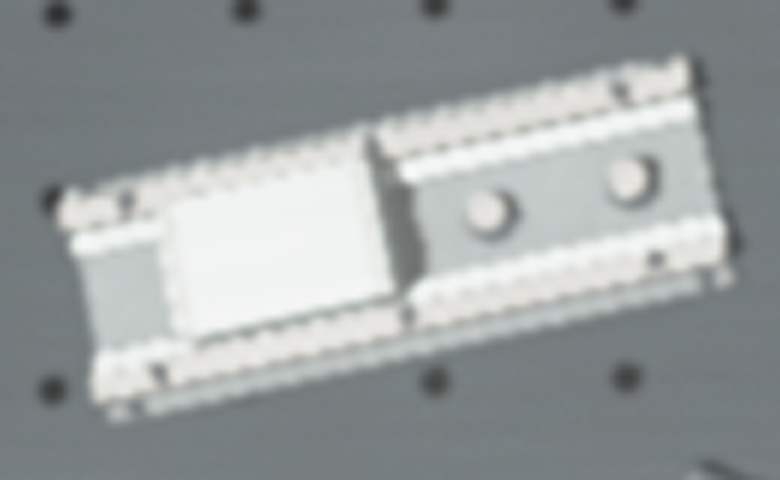

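View pics/c2.png

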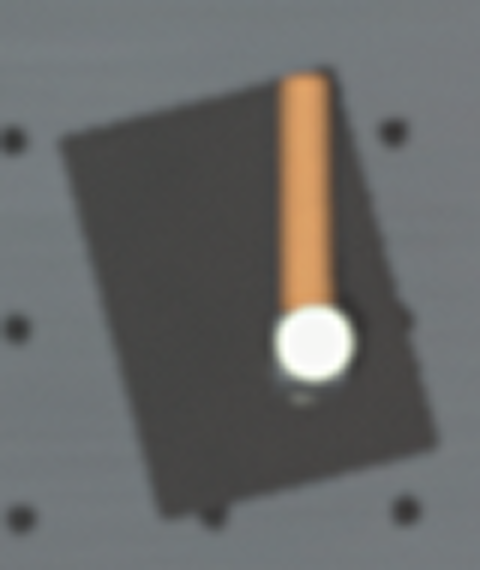

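View pics/c3.png

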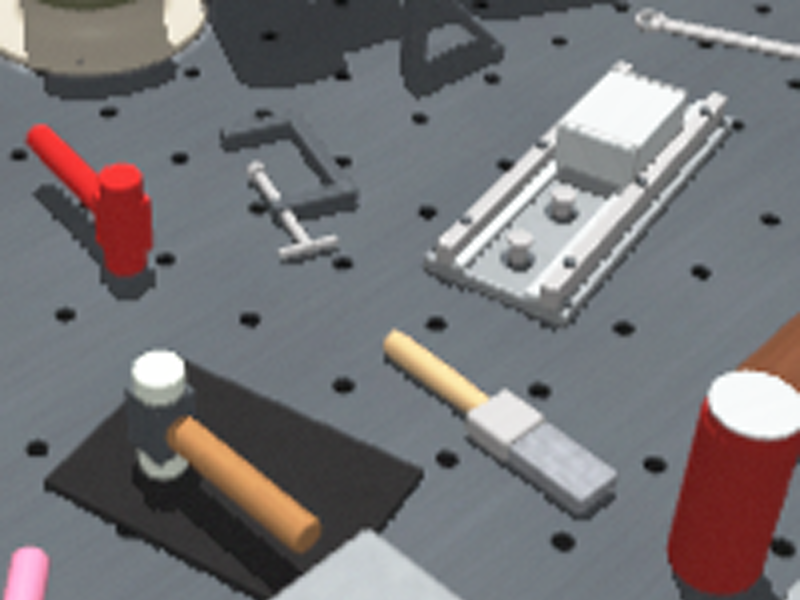

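The crops confirm it: white faces, dark steel head and brown handle on the black pad. In crop 1, pin 1 is at (489,213) and pin 2 at (631,179), with the box section to their left. Next I measure them.

```bash
cat > m.py <<'E'
from h import *
import pickle
s=pickle.load(open('s0.pkl','rb')); T=s['top']; S=s['scene']
c=lambda u,v,ox=110,oy=150:((u+.5)/6+ox-.5,(v+.5)/6+oy-.5)
P=lambda a:np.round(a,4)
p1=ray(T,*c(489,213),.034);p2=ray(T,*c(631,179),.034);print('pins',P(p1),P(p2),np.linalg.norm(p1-p2))
d=p2-p1; print('dir -y',np.degrees(np.arctan2(d[1],d[0])))
print('scene proj of top pins',proj(S,p1),proj(S,p2))
# scene crop: scale 4
cs=lambda u,v:((u+.5)/4+220-.5,(v+.5)/4+150-.5)
print('scene pins',P(ray(S,*cs(564,193),.034)),P(ray(S,*cs(519,238),.034)))
# fixture corners top of rails
for q in [(60,205),(685,62),(722,258),(97,398)]: print('rail',P(ray(T,*c(*q),.032)))
for q in [(168,198),(362,142),(395,292),(190,340)]: print('sec',P(ray(T,*c(*q),.060)))
c2=lambda u,v:c(u,v,275,125)
print('mal top',P(ray(T,*c2(314,343),.094)),'handle end',P(ray(T,*c2(304,72),.051)))
print('scene maltop',P(ray(S,*cs(159,371),.094)), 'handle end',P(ray(S,*cs(303,533),.051)))
for q in [(62,140),(332,68),(437,445),(162,518)]: print('pad',P(ray(T,*c2(*q),.008)))
col=T['color'].astype(int)
E
python3 m.py
```

```text
pins [0.5331 0.0637 0.034 ] [ 0.5491 -0.0093  0.034 ] 0.07480265520496376
dir -y -77.65562528909196
scene proj of top pins [359.94847368 198.1134667 ] [349.27617861 209.78971941]
scene pins [0.5338 0.0664 0.034 ] [ 0.5471 -0.0065  0.034 ]
rail [0.5425 0.2856 0.032 ]
rail [ 0.6098 -0.0374  0.032 ]
rail [ 0.5074 -0.0555  0.032 ]
rail [0.4423 0.2652 0.032 ]
sec [0.5403 0.2215 0.06  ]
sec [0.5668 0.1232 0.06  ]
sec [0.4899 0.1063 0.06  ]
sec [0.4679 0.2097 0.06  ]
mal top [ 0.5246 -0.3489  0.094 ] handle end [ 0.6713 -0.3515  0.051 ]
scene maltop [ 0.5244 -0.3489  0.094 ] handle end [ 0.6588 -0.3493  0.051 ]
pad [ 0.6486 -0.2274  0.008 ]
pad [ 0.6838 -0.3698  0.008 ]
pad [ 0.4834 -0.4179  0.008 ]
pad [ 0.4485 -0.2748  0.008 ]
```

Emit:
{"api": "jog_arm", "payload": {"travel": [[0.023, -0.027, 0.004], [0.023, -0.027, 0.004], [0.023, -0.027, 0.004], [0.023, -0.027, 0.004], [0.023, -0.027, 0.004], [0.023, -0.027, 0.004], [0.023, -0.027, 0.004], [0.023, -0.027, 0.004], [0.023, -0.027, 0.004], [0.023, -0.027, 0.004], [0.023, -0.027, 0.004], [0.023, -0.027, 0.004], [0.023, -0.027, 0.004], [0.023, -0.027, 0.004], [0.023, -0.027, 0.004], [0.023, -0.027, 0.004], [0, 0, 0], [0, 0, 0]], "dr": [[0, 0, 0.0145], [0, 0, 0.0145], [0, 0, 0.0145], [0, 0, 0.0145], [0, 0, 0.0145], [0, 0, 0.0145], [0, 0, 0.0145], [0, 0, 0.0145], [0, 0, 0.0145], [0, 0, 0.0145], [0, 0, 0.0145], [0, 0, 0.0145], [0, 0, 0.0145], [0, 0, 0.0145], [0, 0, 0.0145], [0, 0, 0.0145], [0, 0, 0], [0, 0, 0]]}}

```text
time_s: 1.65
position: [0.5019, 0.1003, 0.2947]
tool_rot: [[-1.0, 0.015, -0.001], [0.015, 1.0, 0.0], [0.001, 0.0, -1.0]]
ft_force: [-0.3, -1.1, -0.7]
grip_width: 0.0853
```

```bash
python3 - <<'E'
from h import *
import pickle,rig
im=snap('wrist','w1.png');pickle.dump(im,open('w1.pkl','wb'))
o=observe();print(o['time_s'],o['position'],o['tool_rot'],o['q'],rig.hold_point_z)
E
```

```text
1.7 [0.50118899 0.1013677  0.29485658] [[-9.99902218e-01  1.39360454e-02 -1.15768140e-03]
 [ 1.39357621e-02  9.99902861e-01  2.52420651e-04]
 [ 1.16108669e-03  2.36262796e-04 -9.99999298e-01]] [-1.85697297e+00  1.56483572e+01  7.30388794e+01  1.23092038e-02
  9.13795275e+01 -9.10581892e+01] 0.0187
```

View pics/w1.png

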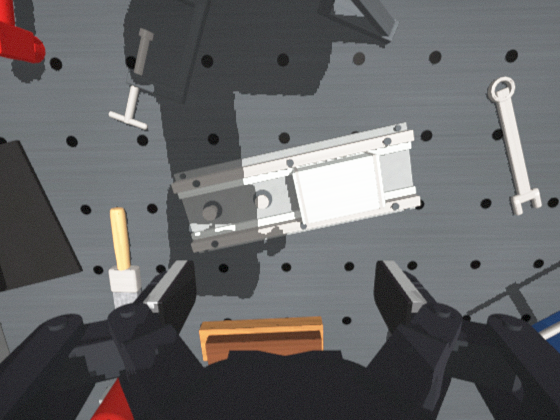

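The wrist view shows pin 1 at (262,201), pin 2 at (211,212) and the box section at about (340,190).

```bash
python3 - <<'E'
from h import *
import pickle
im=pickle.load(open('w1.pkl','rb'))
c=cv2.resize(im['color'][110:260,165:425,::-1],None,fx=3,fy=3,interpolation=cv2.INTER_CUBIC);cv2.imwrite('pics/c4.png',c)
E
```

```text
(no output)
```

View pics/c4.png

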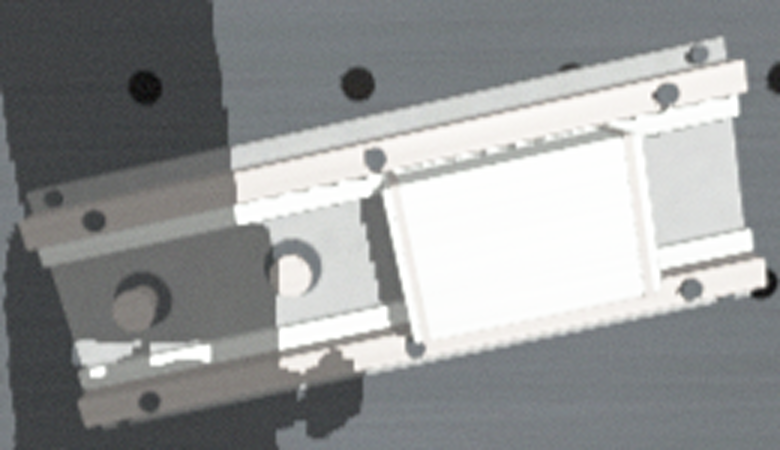

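```bash
python3 - <<'E'
from h import *
import pickle
W=pickle.load(open('w1.pkl','rb'))
c=lambda u,v:((u+.5)/3+165-.5,(v+.5)/3+110-.5)
P=lambda a:np.round(a,4)
p1=ray(W,*c(291,275),.034);p2=ray(W,*c(134,308),.034);d=p1-p2
print(P(p1),P(p2),np.linalg.norm(d),np.degrees(np.arctan2(-d[0],d[1])))
for q in [(388,185),(628,136),(655,290),(424,342)]: print('sec',P(ray(W,*c(*q),.060)))
for q in [(25,245),(745,62),(765,262),(85,428)]: print('rail outer',P(ray(W,*c(*q),.032)))
E
```

```text
[0.533 0.067 0.034] [ 0.5477 -0.0065  0.034 ] 0.07495908632713853 11.298828882301866
sec [0.4883 0.1112 0.06  ]
sec [0.4696 0.2102 0.06  ]
sec [0.5356 0.2262 0.06  ]
sec [0.5577 0.1265 0.06  ]
rail outer [ 0.5175 -0.0544  0.032 ]
rail outer [0.4415 0.2669 0.032 ]
rail outer [0.5307 0.2851 0.032 ]
rail outer [ 0.6085 -0.0359  0.032 ]
```

Emit:
{"api": "jog_arm", "payload": {"travel": [[0.0017, -0.032, -0.0104], [0.0017, -0.032, -0.0104], [0.0017, -0.032, -0.0104], [0.0017, -0.032, -0.0104], [0.0017, -0.032, -0.0104], [0.0017, -0.032, -0.0104], [0.0017, -0.032, -0.0104], [0.0017, -0.032, -0.0104], [0.0017, -0.032, -0.0104], [0.0017, -0.032, -0.0104], [0.0017, -0.032, -0.0104], [0.0017, -0.032, -0.0104], [0.0017, -0.032, -0.0104], [0.0017, -0.034, -0.0104], [0, 0, 0], [0, 0, 0]], "dr": [[0, 0, 0], [0, 0, 0], [0, 0, 0], [0, 0, 0], [0, 0, 0], [0, 0, 0], [0, 0, 0], [0, 0, 0], [0, 0, 0], [0, 0, 0], [0, 0, 0], [0, 0, 0], [0, 0, 0], [0, 0, 0], [0, 0, 0], [0, 0, 0]]}}

```text
time_s: 3.03
position: [0.5249, -0.3482, 0.1487]
tool_rot: [[-1.0, 0.013, -0.001], [0.013, 1.0, 0.002], [0.001, 0.002, -1.0]]
ft_force: [0.1, 0.0, 0.1]
grip_width: 0.0854
```

```bash
python3 - <<'E'
from h import *
im=snap('wrist','w2.png')
o=observe();print(o['time_s'],o['position'],o['q'])
for z in (.094,): print(proj(im,[.5245,-.349,z]))
E
```

```text
3.0833 [ 0.5252382  -0.34725291  0.14952552] [-4.42333700e+01  3.34251326e+01  6.81584205e+01  2.01520661e-02
  7.84742924e+01 -1.33537140e+02]
[284.95446288 229.31469357]
```

View pics/w2.png

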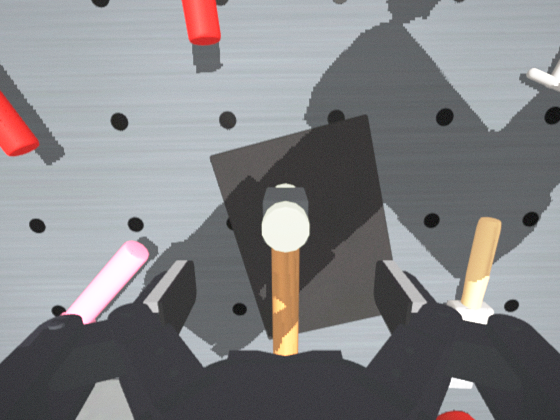

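The mallet's face is centred at (286,227), 2 px from the prediction. The pink mallet's handle tip, at (135,250), is near the left finger, so I check the clearance.

```bash
python3 - <<'E'
from h import *
import pickle
T=pickle.load(open('s0.pkl','rb'))['top']
t=T['color'].astype(int); m=(t[...,0]>200)&(t[...,1]<170)&(t[...,2]>120)
v,u=np.nonzero(m); k=(u>340)&(u<420)&(v>110); i=np.argsort(u[k])[:6]
for a,b in zip(u[k][i],v[k][i]): print(a,b,ray(T,a,b,.05)[:2],ray(T,a,b,.02)[:2])
E
```

```text
367 170 [ 0.56488548 -0.4751296 ] [ 0.57025197 -0.47999959]
367 169 [ 0.56796365 -0.47524807] [ 0.57339045 -0.48012038]
368 168 [ 0.57097345 -0.47839622] [ 0.57645923 -0.48333022]
368 169 [ 0.56789409 -0.47827706] [ 0.57331953 -0.48320872]
368 171 [ 0.5617393  -0.47803889] [ 0.56704414 -0.48296589]
368 170 [ 0.56481604 -0.47815795] [ 0.57018116 -0.48308728]
```

Emit:
{"api": "jog_arm", "payload": {"travel": [[-0.0005, -0.001, -0.02], [0, 0, -0.025], [0, 0, -0.025], [0, 0, -0.02], [0, 0, -0.013], [0, 0, 0]], "dr": [[0, 0, 0], [0, 0, 0], [0, 0, 0], [0, 0, 0], [0, 0, 0], [0, 0, 0]]}}

```text
time_s: 3.58
position: [0.5242, -0.3465, 0.0448]
tool_rot: [[-1.0, 0.011, -0.003], [0.011, 1.0, 0.003], [0.003, 0.003, -1.0]]
ft_force: [0.6, -0.3, 0.0]
grip_width: 0.0852
```

Emit:
{"api": "jog_arm", "payload": {"travel": [[0, 0, 0], [0, 0, 0], [0, 0, 0], [0, 0, 0], [0, 0, 0], [0, 0, 0], [0, 0, 0], [0, 0, 0]], "dr": [[0, 0, 0], [0, 0, 0], [0, 0, 0], [0, 0, 0], [0, 0, 0], [0, 0, 0], [0, 0, 0], [0, 0, 0]], "jaw": 0.02, "newtons": 100}}

```text
time_s: 4.25
position: [0.525, -0.3494, 0.048]
tool_rot: [[-1.0, 0.013, 0.001], [0.013, 1.0, -0.001], [-0.001, -0.001, -1.0]]
ft_force: [-1.1, 2.7, 6.1]
grip_width: 0.0326
```

Emit:
{"api": "jog_arm", "payload": {"travel": [[0, 0, 0], [0, 0, 0.01], [0, 0, 0.02], [0, 0, 0.03], [0, 0, 0.03], [0, 0, 0], [0, 0, 0]], "dr": [[0, 0, 0], [0, 0, 0], [0, 0, 0], [0, 0, 0], [0, 0, 0], [0, 0, 0], [0, 0, 0]]}}

```text
time_s: 4.83
position: [0.5248, -0.3497, 0.1382]
tool_rot: [[-1.0, 0.013, 0.002], [0.013, 1.0, -0.002], [-0.002, -0.002, -1.0]]
ft_force: [-0.4, 0.9, -5.2]
grip_width: 0.0327
```

```bash
python3 - <<'E'
from h import *
im=snap('wrist','w3.png');S=snap('scene','s3.png')
o=observe();print(o['time_s'],o['position'],o['q'],o['ft_force'],o['wrist_torque'],o['grip_width'])
cv2.imwrite('pics/c5.png',cv2.resize(S['color'][170:310,200:340,::-1],(600,600),interpolation=cv2.INTER_CUBIC))
E
```

```text
4.9333 [ 0.5238886  -0.34885625  0.13536249] [-4.44168716e+01  3.41823375e+01  6.92291336e+01 -4.69029679e-03
  7.67554042e+01 -1.33676766e+02] [-0.00795225  0.00449606 -4.38344749] [-0.01891995  0.03131277  0.0223809 ] 0.032750905672299345
```

View pics/w3.png

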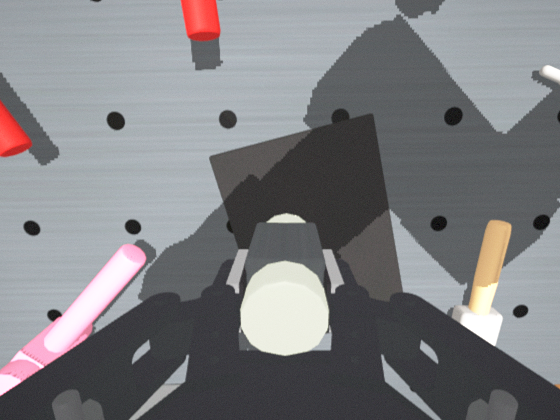

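View pics/c5.png

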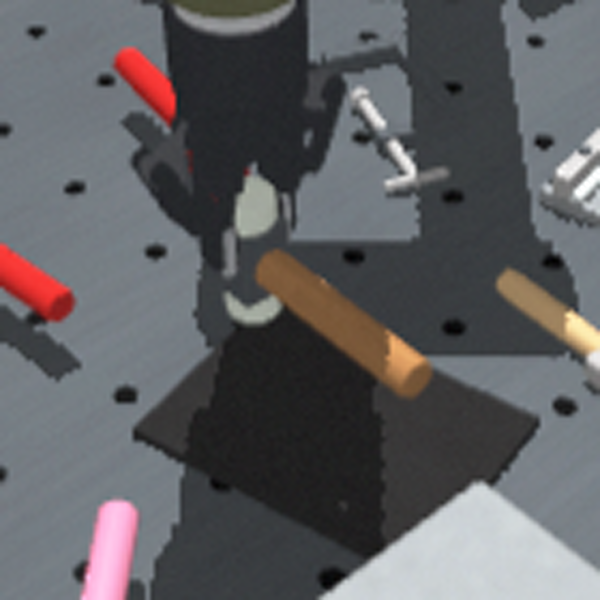

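The mallet is held upright. The wrist force of about -4.5 N matches its weight. Now to pin 1.

Emit:
{"api": "jog_arm", "payload": {"travel": [[0.0006, 0.0296, 0], [0.0006, 0.0296, 0], [0.0006, 0.0296, 0], [0.0006, 0.0296, 0], [0.0006, 0.0296, 0], [0.0006, 0.0296, 0], [0.0006, 0.0296, 0], [0.0006, 0.0296, 0], [0.0006, 0.0296, 0], [0.0006, 0.0296, 0], [0.0006, 0.0296, 0], [0.0006, 0.0296, 0], [0.0006, 0.0296, 0], [0.0006, 0.0296, 0], [0, 0, 0], [0, 0, -0.015], [0, 0, -0.015], [0, 0, -0.01], [0, 0, 0], [0, 0, 0]], "dr": [[0, 0, 0.0156], [0, 0, 0.0156], [0, 0, 0.0156], [0, 0, 0.0156], [0, 0, 0.0156], [0, 0, 0.0156], [0, 0, 0.0156], [0, 0, 0.0156], [0, 0, 0.0156], [0, 0, 0.0156], [0, 0, 0.0156], [0, 0, 0.0156], [0, 0, 0.0156], [0, 0, 0.0156], [0, 0, 0], [0, 0, 0], [0, 0, 0], [0, 0, 0], [0, 0, 0], [0, 0, 0]]}}

```text
time_s: 6.6
position: [0.5326, 0.0648, 0.096]
tool_rot: [[-0.979, -0.204, -0.002], [-0.204, 0.979, 0.0], [0.002, 0.001, -1.0]]
ft_force: [-0.5, 0.5, -4.2]
grip_width: 0.0325
```

```bash
python3 - <<'E'
from h import *
im=snap('wrist','w4.png');S=snap('scene','s4.png')
o=observe();print(o['time_s'],o['position'],o['tool_rot'],o['ft_force'],o['grip_width'])
cv2.imwrite('pics/c6.png',cv2.resize(S['color'][120:260,290:430,::-1],(600,600),interpolation=cv2.INTER_CUBIC))
E
```

```text
6.7 [0.53330669 0.06476294 0.09712333] [[-9.79009672e-01 -2.03812948e-01  5.86685538e-04]
 [-2.03813004e-01  9.79009835e-01 -3.78944707e-05]
 [-5.66647528e-04 -1.56673195e-04 -9.99999827e-01]] [ 0.4213165   1.07218203 -3.01035666] 0.03303594972349318
```

View pics/w4.png

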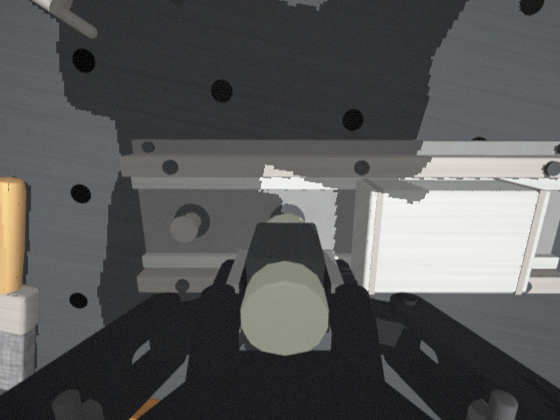

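View pics/c6.png

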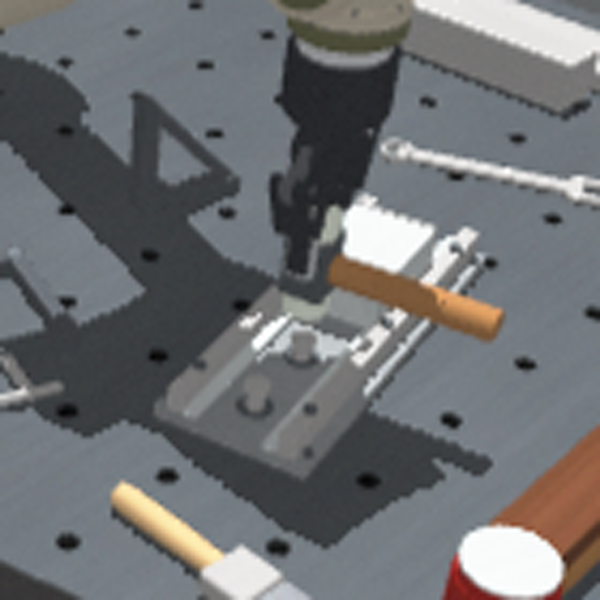

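Emit:
{"api": "jog_arm", "payload": {"travel": [[0, 0, -0.01], [0, 0, -0.008], [0, 0, -0.004], [0, 0, -0.003], [0, 0, -0.003], [0, 0, -0.003], [0, 0, -0.003], [0, 0, 0]], "dr": [[0, 0, 0], [0, 0, 0], [0, 0, 0], [0, 0, 0], [0, 0, 0], [0, 0, 0], [0, 0, 0], [0, 0, 0]]}}

```text
time_s: 7.37
position: [0.5326, 0.065, 0.063]
tool_rot: [[-0.979, -0.204, -0.001], [-0.204, 0.979, -0.0], [0.001, -0.0, -1.0]]
ft_force: [-2.5, -0.5, 0.2]
grip_width: 0.0328
```

Emit:
{"api": "jog_arm", "payload": {"travel": [[0, 0, -0.002], [0, 0, -0.002], [0, 0, 0]], "dr": [[0, 0, 0], [0, 0, 0], [0, 0, 0]]}}

```text
time_s: 7.62
position: [0.5328, 0.065, 0.0592]
tool_rot: [[-0.979, -0.204, -0.0], [-0.204, 0.979, -0.0], [0.0, -0.0, -1.0]]
ft_force: [-4.2, 0.4, 4.3]
grip_width: 0.0325
```

```bash
python3 - <<'E'
from h import *
S=snap('scene','s5.png')
o=observe();print(o['time_s'],o['position'],o['ft_force'],o['grip_width'])
cv2.imwrite('pics/c7.png',cv2.resize(S['color'][150:250,310:410,::-1],(600,600),interpolation=cv2.INTER_CUBIC))
E
```

```text
7.6667 [0.53278867 0.06504206 0.05919982] [-4.44744372  0.18296238  5.6922868 ] 0.032563780029406526
```

View pics/c7.png

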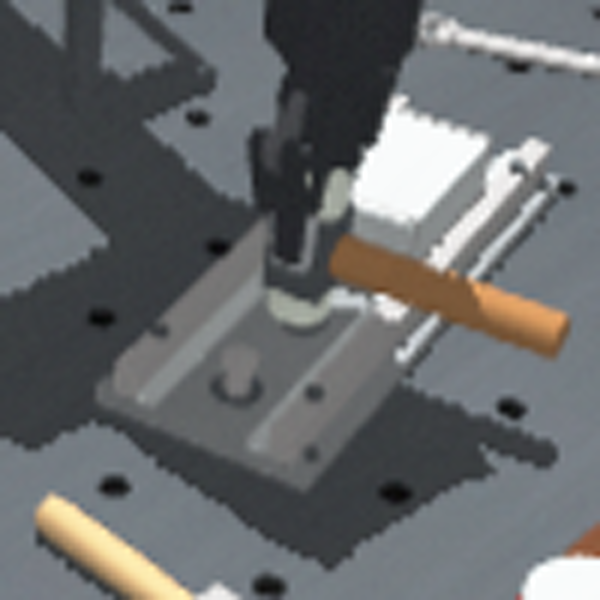

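Emit:
{"api": "jog_arm", "payload": {"travel": [[0, 0, -0.002], [0, 0, -0.001], [0, 0, -0.001], [0, 0, 0]], "dr": [[0, 0, 0], [0, 0, 0], [0, 0, 0], [0, 0, 0]]}}

```text
time_s: 8.0
position: [0.5328, 0.0651, 0.0558]
tool_rot: [[-0.979, -0.204, 0.0], [-0.204, 0.979, -0.0], [-0.0, -0.0, -1.0]]
ft_force: [-5.8, 0.3, 12.3]
grip_width: 0.0328
```

Emit:
{"api": "jog_arm", "payload": {"travel": [[0, 0, -0.001], [0, 0, -0.001], [0, 0, 0]], "dr": [[0, 0, 0], [0, 0, 0], [0, 0, 0]]}}

```text
time_s: 8.25
position: [0.533, 0.0651, 0.0556]
tool_rot: [[-0.979, -0.205, 0.002], [-0.205, 0.979, -0.0], [-0.002, -0.001, -1.0]]
ft_force: [-11.8, -0.3, 30.6]
grip_width: 0.0326
```

Force jumped to about 35 N net with the TCP stopped at 0.0556, so the mallet face is at about 16 mm and the pin is home. Lift clear and move behind the section.

Emit:
{"api": "jog_arm", "payload": {"travel": [[0, 0, 0.005], [0, 0, 0.02], [0, 0, 0.025], [0, 0, 0.02], [-0.0067, 0.0322, 0], [-0.0067, 0.0322, 0], [-0.0067, 0.0322, 0], [-0.0067, 0.0322, 0], [-0.0067, 0.0322, 0], [-0.0067, 0.0322, 0], [0, 0, 0], [0, 0, 0]], "dr": [[0, 0, 0], [0, 0, 0], [0, 0, 0], [0, 0, 0], [0, 0, 0], [0, 0, 0], [0, 0, 0], [0, 0, 0], [0, 0, 0], [0, 0, 0], [0, 0, 0], [0, 0, 0]]}}

```text
time_s: 9.25
position: [0.4923, 0.2596, 0.1223]
tool_rot: [[-0.978, -0.207, -0.0], [-0.207, 0.978, -0.0], [0.0, -0.0, -1.0]]
ft_force: [1.1, -0.1, -5.1]
grip_width: 0.0324
```

```bash
python3 - <<'E'
from h import *
S=snap('scene','s6.png');W=snap('wrist','w6.png')
o=observe();print(o['time_s'],o['position'],o['ft_force'],o['grip_width'],o['q'])
cv2.imwrite('pics/c8.png',cv2.resize(S['color'][140:240,310:430,::-1],(720,600),interpolation=cv2.INTER_CUBIC))
# edge of section rear top, and fixture rear end
for y in (.110,.147,.165): X=np.array([.5228,.1145])+y*np.array([-.2045,.979]); print(y,X,proj(W,[*X,.06]),proj(W,[*X,.012]))
E
```

```text
9.35 [0.49297021 0.25774325 0.12236995] [ 0.71083785 -0.09987575 -4.40557044] 0.03245754766706087 [ 1.54164962e+01  2.82626553e+01  8.30190543e+01 -1.87968582e-02
  6.87335894e+01 -8.63502184e+01]
0.11 [0.500305 0.22219 ] [234.57133498 226.51151418] [243.37769773 208.57324115]
0.147 [0.4927385 0.258413 ] [286.049664   226.57576814] [285.83174614 208.62555192]
0.165 [0.4890575 0.276035 ] [311.09488387 226.60702896] [306.48622894 208.65100183]
```

View pics/c8.png

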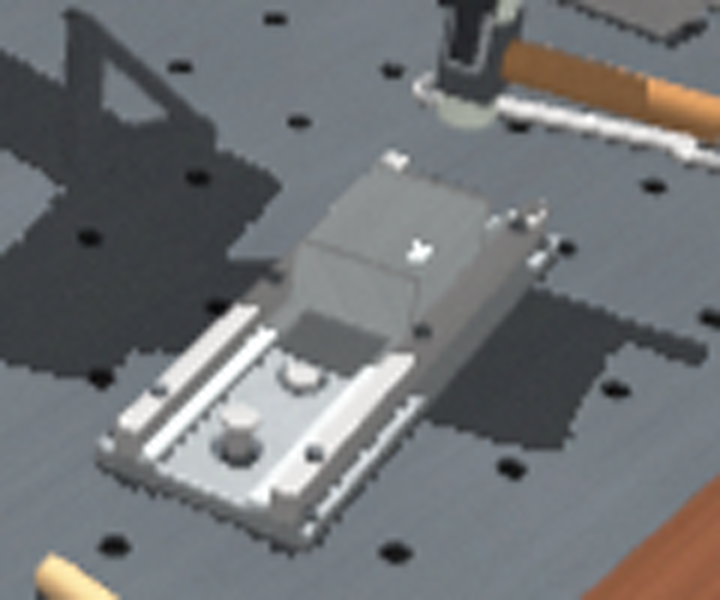

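View pics/w6.png

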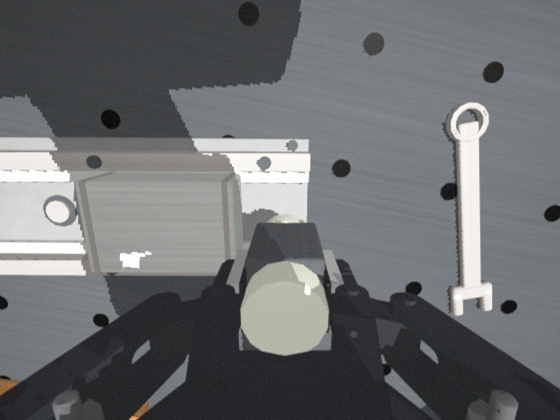

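Pin 1 at crop (302,372) now sits low, and pin 2 at (240,420) is standing. The mallet is behind the section with about 15 mm clearance. Descend and push.

Emit:
{"api": "jog_arm", "payload": {"travel": [[0, 0, -0.018], [0, 0, -0.02], [0, 0, -0.015], [0, 0, 0], [0.0016, -0.0078, 0], [0.0016, -0.0078, 0], [0.0016, -0.0078, 0], [0.0016, -0.0078, 0]], "dr": [[0, 0, 0], [0, 0, 0], [0, 0, 0], [0, 0, 0], [0, 0, 0], [0, 0, 0], [0, 0, 0], [0, 0, 0]]}}

```text
time_s: 10.02
position: [0.4999, 0.2264, 0.0708]
tool_rot: [[-0.979, -0.203, 0.002], [-0.203, 0.979, 0.002], [-0.002, 0.001, -1.0]]
ft_force: [-1.8, 4.9, -1.3]
grip_width: 0.0324
```

```bash
python3 - <<'E'
from h import *
S=snap('scene','s7.png')
o=observe();print(o['time_s'],o['position'],o['ft_force'],o['grip_width'])
cv2.imwrite('pics/c9.png',cv2.resize(S['color'][140:240,310:430,::-1],(720,600),interpolation=cv2.INTER_CUBIC))
E
```

```text
10.0667 [0.5001935  0.22504961 0.07068231] [ 1.93518136 -0.77072264 -3.86548676] 0.032844284513374976
```

View pics/c9.png

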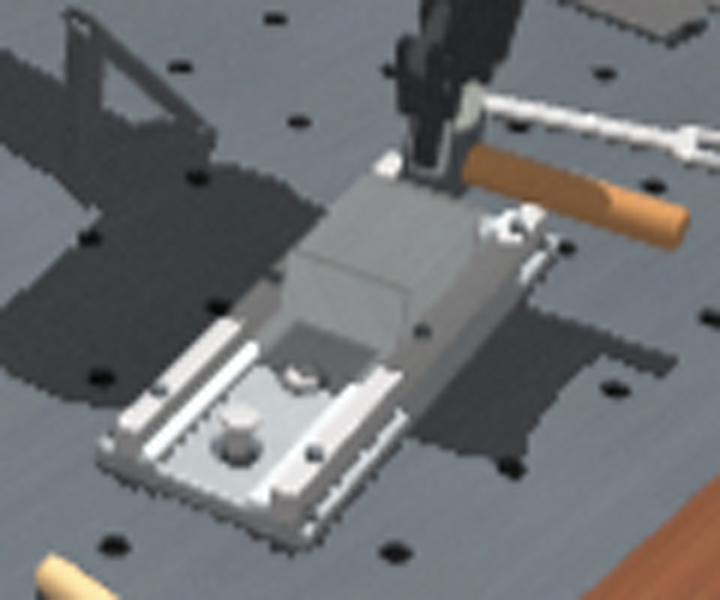

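Emit:
{"api": "jog_arm", "payload": {"travel": [[0.0016, -0.0078, 0], [0.0016, -0.0078, 0], [0.0016, -0.0078, 0], [0.0016, -0.0078, 0], [0.0016, -0.0078, 0], [0.0016, -0.0078, 0], [0.0016, -0.0078, 0], [0.0016, -0.0078, 0], [0.0016, -0.0078, 0], [0.0016, -0.0078, 0], [0.001, -0.0049, 0], [0.0006, -0.0029, 0], [0, 0, 0]], "dr": [[0, 0, 0], [0, 0, 0], [0, 0, 0], [0, 0, 0], [0, 0, 0], [0, 0, 0], [0, 0, 0], [0, 0, 0], [0, 0, 0], [0, 0, 0], [0, 0, 0], [0, 0, 0], [0, 0, 0]]}}

```text
time_s: 11.15
position: [0.5172, 0.1406, 0.0703]
tool_rot: [[-0.979, -0.203, 0.001], [-0.203, 0.979, 0.0], [-0.001, -0.0, -1.0]]
ft_force: [0.1, 0.5, -2.7]
grip_width: 0.0324
```

```bash
python3 - <<'E'
from h import *
S=snap('scene','s8.png');W=snap('wrist','w8.png')
o=observe();print(o['time_s'],o['position'],o['ft_force'],o['grip_width']); p=o['position'][:2]-[.5228,.1145]; print('fix xy',p@[.979,.2045],p@[-.2045,.979])
cv2.imwrite('pics/c10.png',cv2.resize(S['color'][140:240,310:430,::-1],(720,600),interpolation=cv2.INTER_CUBIC))
E
```

```text
11.25 [0.51691461 0.14068333 0.06995049] [ 0.6868174   0.14123693 -4.60708557] 0.03252665635500919
fix xy -0.0004073067039501122 0.026837041421071628
```

View pics/c10.png

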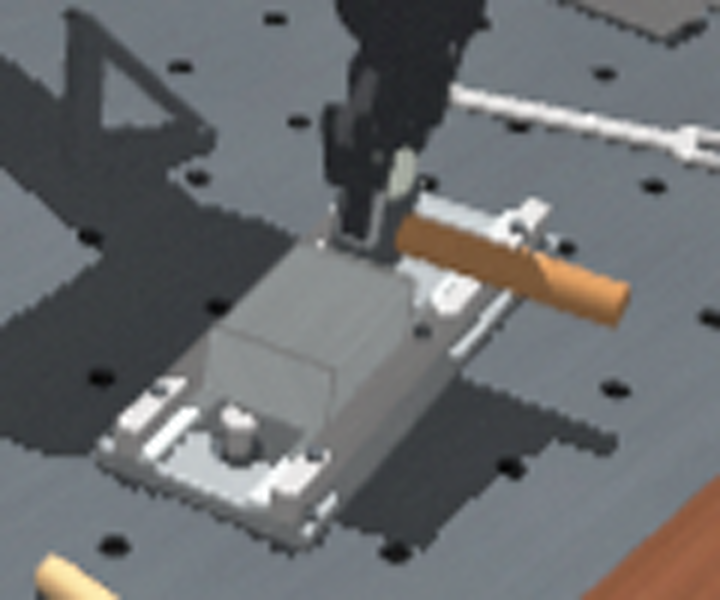

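View pics/w8.png

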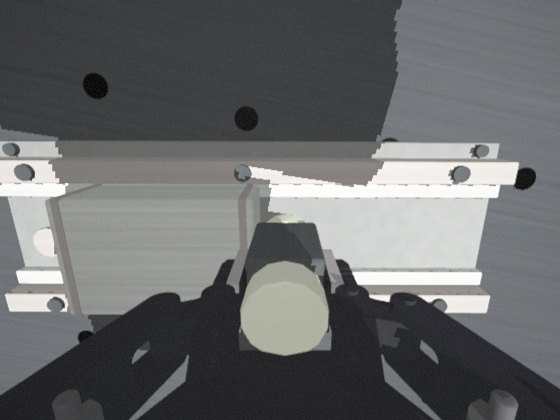

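It is going over pin 1 cleanly, with about 15 mm left. Now slowly.

Emit:
{"api": "jog_arm", "payload": {"travel": [[0.0006, -0.0029, 0], [0.0006, -0.0029, 0], [0.0006, -0.0029, 0], [0.0004, -0.002, 0], [0.0004, -0.002, 0], [0, 0, 0]], "dr": [[0, 0, 0], [0, 0, 0], [0, 0, 0], [0, 0, 0], [0, 0, 0], [0, 0, 0]]}}

```text
time_s: 11.75
position: [0.5193, 0.1287, 0.0699]
tool_rot: [[-0.979, -0.204, -0.0], [-0.204, 0.979, 0.001], [-0.0, 0.001, -1.0]]
ft_force: [-0.9, 3.3, -1.8]
grip_width: 0.0325
```

Emit:
{"api": "jog_arm", "payload": {"travel": [[0.0003, -0.0015, 0], [0.0003, -0.0015, 0]], "dr": [[0, 0, 0], [0, 0, 0]]}}

```text
time_s: 11.92
position: [0.5197, 0.1264, 0.0699]
tool_rot: [[-0.979, -0.204, -0.0], [-0.204, 0.979, 0.002], [-0.0, 0.002, -1.0]]
ft_force: [-2.8, 14.4, 0.5]
grip_width: 0.033
```

Emit:
{"api": "jog_arm", "payload": {"travel": [[0, 0, 0], [0, 0, 0]], "dr": [[0, 0, 0], [0, 0, 0]]}}

```text
time_s: 12.08
position: [0.5197, 0.1265, 0.0699]
tool_rot: [[-0.979, -0.204, -0.0], [-0.204, 0.979, 0.002], [-0.0, 0.002, -1.0]]
ft_force: [-2.6, 9.3, -1.1]
grip_width: 0.0325
```

Emit:
{"api": "jog_arm", "payload": {"travel": [[0.0001, -0.0005, 0], [0, 0, 0]], "dr": [[0, 0, 0], [0, 0, 0]]}}

```text
time_s: 12.25
position: [0.5197, 0.1264, 0.0699]
tool_rot: [[-0.979, -0.204, -0.0], [-0.204, 0.979, 0.003], [-0.0, 0.003, -1.0]]
ft_force: [-0.8, 10.9, 0.1]
grip_width: 0.0327
```

```bash
python3 - <<'E'
from h import *
S=snap('scene','s9.png');T=snap('top','t9.png')
o=observe();print(o['time_s'],o['position'],o['ft_force'],o['grip_width'])
cv2.imwrite('pics/c11.png',cv2.resize(S['color'][140:240,310:430,::-1],(720,600),interpolation=cv2.INTER_CUBIC))
E
```

```text
12.35 [0.51971575 0.12644859 0.06989817] [-2.00746888 11.29368314 -0.37166269] 0.03259346929380708
```

View pics/c11.png

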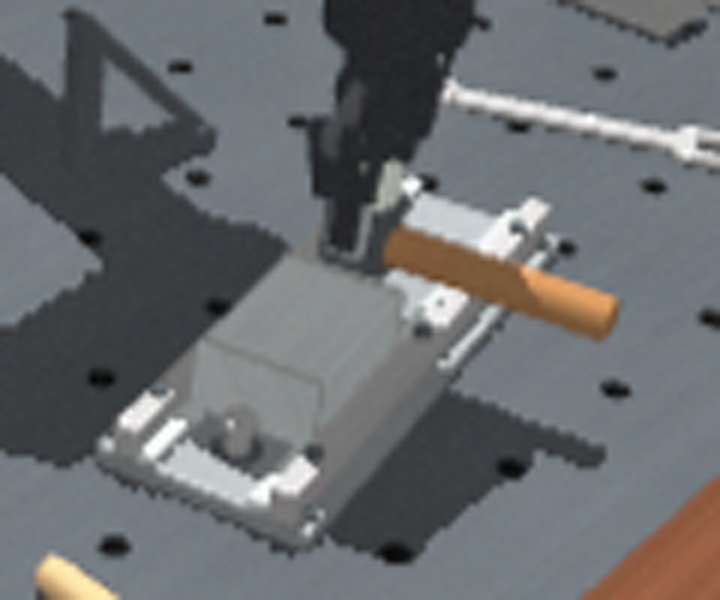

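The section is hard against pin 2: about 11 N and no movement, with the rear at fixture y ≈ -5 mm as expected. Back off, lift and return the mallet.

Emit:
{"api": "jog_arm", "payload": {"travel": [[-0.001, 0.0049, 0], [-0.0016, 0.0078, 0], [-0.0015, 0.007, 0], [0, 0, 0.02], [0, 0, 0.03], [0, 0, 0.025], [0, 0, 0]], "dr": [[0, 0, 0], [0, 0, 0], [0, 0, 0], [0, 0, 0], [0, 0, 0], [0, 0, 0], [0, 0, 0]]}}

```text
time_s: 12.93
position: [0.518, 0.1452, 0.1493]
tool_rot: [[-0.979, -0.205, 0.009], [-0.205, 0.979, -0.0], [-0.008, -0.002, -1.0]]
ft_force: [1.7, -0.8, -3.1]
grip_width: 0.0328
```

Emit:
{"api": "jog_arm", "payload": {"travel": [[0.0006, -0.031, 0], [0.0006, -0.031, 0], [0.0006, -0.031, 0], [0.0006, -0.031, 0], [0.0006, -0.031, 0], [0.0006, -0.031, 0], [0.0006, -0.031, 0], [0.0006, -0.031, 0], [0.0006, -0.031, 0], [0.0006, -0.031, 0], [0.0006, -0.031, 0], [0.0006, -0.031, 0], [0.0006, -0.031, 0], [0.0006, -0.031, 0], [0.0006, -0.031, 0], [0.0006, -0.031, 0], [0, 0, 0], [0, 0, 0]], "dr": [[0, 0, -0.0137], [0, 0, -0.0137], [0, 0, -0.0137], [0, 0, -0.0137], [0, 0, -0.0137], [0, 0, -0.0137], [0, 0, -0.0137], [0, 0, -0.0137], [0, 0, -0.0137], [0, 0, -0.0137], [0, 0, -0.0137], [0, 0, -0.0137], [0, 0, -0.0137], [0, 0, -0.0137], [0, 0, -0.0137], [0, 0, -0.0137], [0, 0, 0], [0, 0, 0]]}}

```text
time_s: 14.43
position: [0.525, -0.3522, 0.1428]
tool_rot: [[-1.0, 0.016, -0.002], [0.016, 1.0, 0.002], [0.002, 0.001, -1.0]]
ft_force: [-0.6, 0.0, -3.6]
grip_width: 0.0321
```

```bash
python3 - <<'E'
from h import *
S=snap('scene','s10.png');T=snap('top','t10.png')
o=observe();print(o['time_s'],o['position'],o['tool_rot'],o['ft_force'],o['grip_width'])
cv2.imwrite('pics/c12.png',cv2.resize(S['color'][140:240,310:430,::-1],(720,600),interpolation=cv2.INTER_CUBIC))
cv2.imwrite('pics/c13.png',cv2.resize(S['color'][170:310,200:340,::-1],(600,600),interpolation=cv2.INTER_CUBIC))
E
```

```text
14.5333 [ 0.52538442 -0.35031131  0.14358147] [[-0.99991228  0.01315522 -0.00154169]
 [ 0.01315279  0.99991226  0.00157205]
 [ 0.00156224  0.00155164 -0.99999758]] [ 0.4959755   0.11755484 -3.63828976] 0.03261747133128816
```

View pics/c12.png

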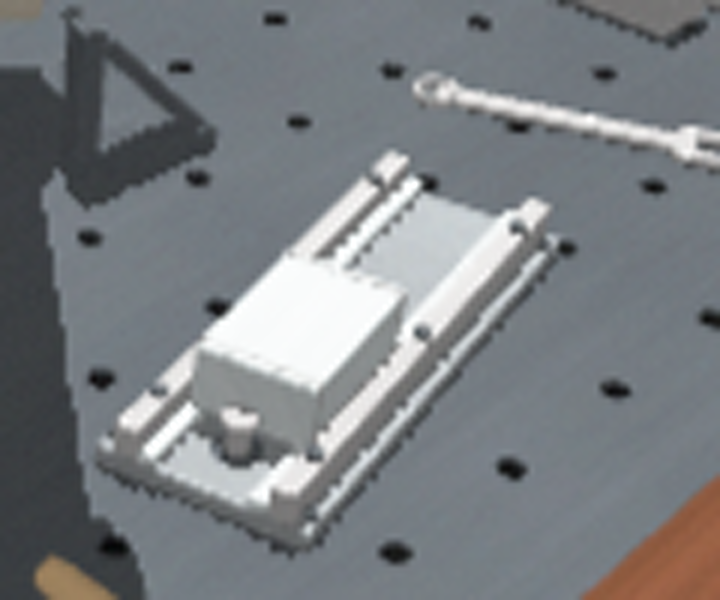

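View pics/c13.png

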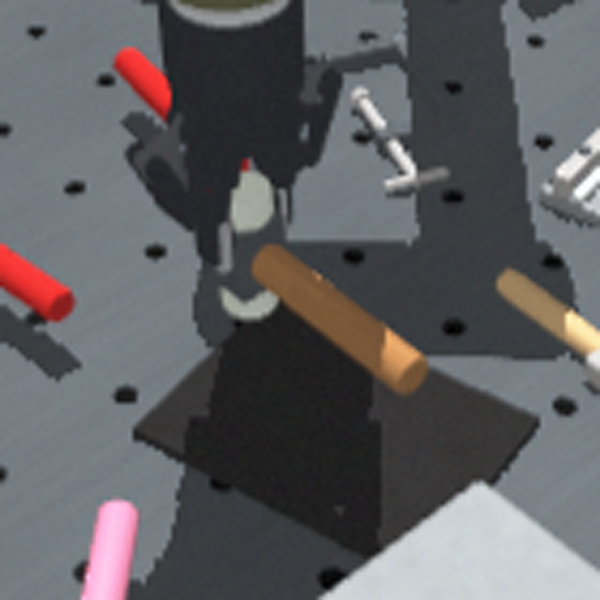

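The section stays against pin 2, which still stands. Lower the mallet onto the pad.

Emit:
{"api": "jog_arm", "payload": {"travel": [[-0.0005, 0.001, -0.02], [0, 0, -0.025], [0, 0, -0.022], [0, 0, -0.012], [0, 0, -0.008], [0, 0, -0.004], [0, 0, -0.002], [0, 0, 0]], "dr": [[0, 0, 0], [0, 0, 0], [0, 0, 0], [0, 0, 0], [0, 0, 0], [0, 0, 0], [0, 0, 0], [0, 0, 0]]}}

```text
time_s: 15.2
position: [0.5254, -0.3501, 0.0521]
tool_rot: [[-1.0, 0.013, 0.0], [0.013, 1.0, -0.0], [-0.0, -0.0, -1.0]]
ft_force: [0.2, 0.8, -3.4]
grip_width: 0.0323
```

Emit:
{"api": "jog_arm", "payload": {"travel": [[0, 0, -0.001], [0, 0, 0], [0, 0, 0]], "dr": [[0, 0, 0], [0, 0, 0], [0, 0, 0]]}}

```text
time_s: 15.45
position: [0.5253, -0.3505, 0.0513]
tool_rot: [[-1.0, 0.014, 0.001], [0.014, 1.0, -0.001], [-0.001, -0.001, -1.0]]
ft_force: [0.9, 0.6, -3.9]
grip_width: 0.0326
```

Emit:
{"api": "jog_arm", "payload": {"travel": [[0, 0, -0.001], [0, 0, -0.001], [0, 0, -0.001], [0, 0, 0]], "dr": [[0, 0, 0], [0, 0, 0], [0, 0, 0], [0, 0, 0]]}}

```text
time_s: 15.78
position: [0.5251, -0.3504, 0.0481]
tool_rot: [[-1.0, 0.014, 0.0], [0.014, 1.0, -0.0], [-0.0, -0.0, -1.0]]
ft_force: [-0.9, 0.7, -0.1]
grip_width: 0.0321
```

Emit:
{"api": "jog_arm", "payload": {"travel": [[0, 0, -0.001], [0, 0, 0]], "dr": [[0, 0, 0], [0, 0, 0]]}}

```text
time_s: 15.95
position: [0.5252, -0.3504, 0.0481]
tool_rot: [[-1.0, 0.013, 0.001], [0.013, 1.0, -0.001], [-0.001, -0.001, -1.0]]
ft_force: [-3.1, 2.9, 8.2]
grip_width: 0.0327
```

Seated. Release, then rise.

Emit:
{"api": "jog_arm", "payload": {"travel": [[0, 0, 0], [0, 0, 0], [0, 0, 0], [0, 0, 0], [0, 0, 0], [0, 0, 0], [0, 0, 0], [0, 0, 0]], "dr": [[0, 0, 0], [0, 0, 0], [0, 0, 0], [0, 0, 0], [0, 0, 0], [0, 0, 0], [0, 0, 0], [0, 0, 0]], "jaw": 0.085}}

```text
time_s: 16.62
position: [0.5251, -0.3503, 0.0467]
tool_rot: [[-1.0, 0.014, -0.0], [0.014, 1.0, 0.0], [0.0, 0.0, -1.0]]
ft_force: [-0.3, 0.1, 0.3]
grip_width: 0.0851
```

Emit:
{"api": "jog_arm", "payload": {"travel": [[0, 0, 0.01], [0, 0, 0.025], [0, 0, 0.03], [0, 0, 0.03], [0, 0, 0.03], [-0.02, 0, 0.03], [-0.03, 0, 0.02], [-0.03, 0, 0], [-0.03, 0, 0], [0, 0, 0], [0, 0, 0], [0, 0, 0]], "dr": [[0, 0, 0], [0, 0, 0], [0, 0, 0], [0, 0, 0], [0, 0, 0], [0, 0, 0], [0, 0, 0], [0, 0, 0], [0, 0, 0], [0, 0, 0], [0, 0, 0], [0, 0, 0]]}}

```text
time_s: 17.62
position: [0.4155, -0.3505, 0.2224]
tool_rot: [[-1.0, 0.014, 0.001], [0.014, 1.0, -0.001], [-0.001, -0.001, -1.0]]
ft_force: [1.1, 0.6, 0.4]
grip_width: 0.0853
```

```bash
python3 - <<'E'
from h import *
S=snap('scene','s11.png');T=snap('top','t11.png')
o=observe();print(o['time_s'],o['position'],o['ft_force'],o['grip_width'])
a=cv2.resize(T['color'][150:230,110:240,::-1],(780,480),interpolation=cv2.INTER_CUBIC);cv2.imwrite('pics/c14.png',a)
E
```

```text
17.7167 [ 0.41585401 -0.35032007  0.22180262] [-0.27474053  0.01691126  0.09976574] 0.08487722534321832
```

View pics/s11.png

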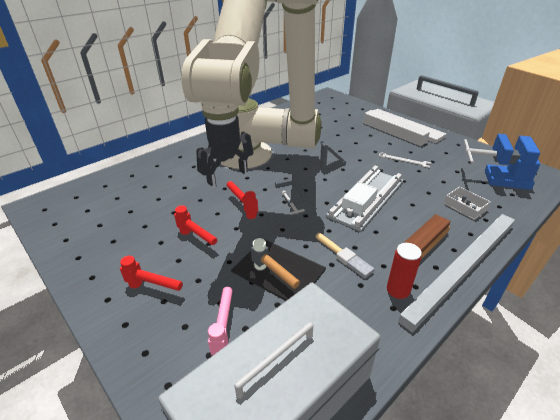

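View pics/c14.png

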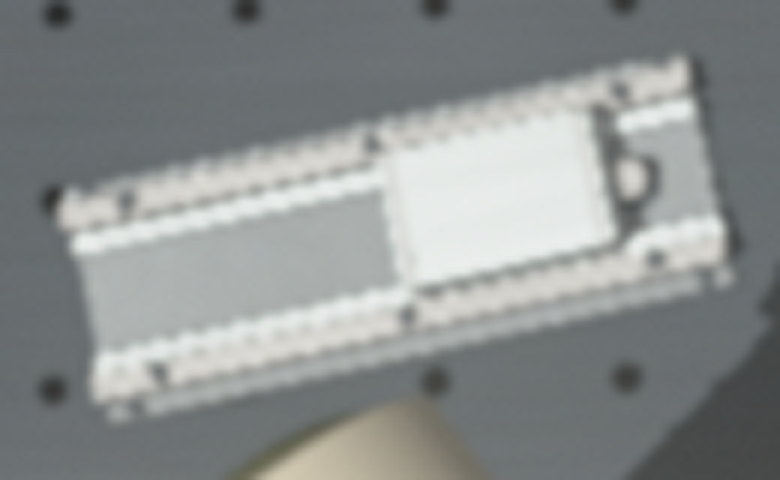

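The final scene view shows the mallet standing on its pad at (260,255), the section at about (362,190) touching pin 2, and everything else in place. The top crop shows the section's front at pin 2's head (632,180). Handing in.

```bash
python3 -c "
from rig import close_job
print(close_job())"
```

```text
the job is handed in; nothing more can be done
None
```

The job is handed in at about 18 s of the 58 s allowed. I took the mallet, pressed the first pin home with its face, then pushed the section over it with the mallet until it rested on the second pin. The mallet went back to its original spot on the pad.

- **First pin:** the mallet stopped at about 16 mm above the bench with a net 35 N on it. That is the fully-home height, and well above the 14 N the pin needs.
- **Section:** it stood still under an 11 N push, with its rear end at about fixture y = -5 mm, as expected for contact with the second pin.
- **Second pin and bench:** the second pin is still standing, and the other things on the bench look where they were.
- **Mallet:** it stands upright on the pad, and the gripper is clear of everything.
- **Disagreement:** the cameras differed by up to 3 mm on the first pin's position. I used the average, and it caused no trouble.

After the push the section covered the first pin, so I could not see that pin again at the end. My last view of it was before the push, when it sat low.

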